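# Load the photometer standard and hold the aperture shutter half open

### The job

Lift the stepped reference standard out of the bin, leaving the other two metal pieces in it, lower it into the photometer's round well until it stands fully down on the well's floor, and let go of it. Then, for the half-light reading, slide the sprung aperture shutter open by its tab to half of its travel and hold it there: it springs shut if let go, so the program finishes while the gripper is still holding the shutter half open.

Things in the scene. Friction and masses are not known exactly. Their poses are not given: they have to be found in the camera images.
- bin: Grey open plastic bin fixed to the bench, outside 150 mm (its x) by 250 mm (its y), 45 mm high, walls and floor 5 mm thick. Origin: centre of its underside. Three metal pieces stand on its floor in a row along its y, about 75 mm apart, in any order.
- standard: Reference standard: the stepped, tallest piece in the bin, bare aluminium, upright, about 170 g. Round foot 36 mm in diameter and 46 mm high, on it a coaxial round post 24 mm in diameter to grip, from 46 mm up to the top at 80 mm. Origin: centre of its underside; z up along its axis.
- slug: Plain round aluminium cylinder without a post, 36 mm in diameter, 46 mm high, loose, stands in the bin and stays there. Origin: centre of its underside.
- block: Square aluminium block 32 x 32 mm, 50 mm high, loose, stands in the bin and stays there. Origin: centre of its underside.
- photometer: Cream bench photometer fixed to the bench, a flat housing 160 mm (its x) by 300 mm (its y) with a flat deck 70 mm above the bench. Origin: centre of its underside. On the deck: the dark round collar of the well (centre 100 mm along its +y from the origin) and, on the other half, the steel shutter between two aluminium rails 10 mm high, 80 mm apart outside. The shutter opens along the photometer's -y, away from the well.
- well (a point): Centre of the well's floor, level with the deck (70 mm above the bench). The well is a collar standing on the deck, 41 mm inside diameter, 54 mm outside, 22 mm high, open at the top. Axes as the photometer's.
- shutter (a joint): Travel of the shutter in m: 0 shut (as it starts), 0.070 fully open against the stop (it uncovers a dark window in the deck), half travel is 0.035. It slides along the photometer's -y. A spring pushes it shut with about 3.6 N at 0, 7.8 N at half travel and 12 N fully open; it springs back when let go. Black ticks on the deck on both outer sides of the rails stand level with the tab's middle at shut, half (the longer tick) and fully open.
- shutter_tab (a point): Centre of the top face of the shutter's upright steel tab, the part to grip or push; it moves with the shutter. The tab is 12 mm thick along the photometer's y, 30 mm wide along its x, and stands 42 mm up from the thin shutter plate: from 75 mm to 117 mm above the bench. Shut, it is 30 mm along the photometer's -y from the photometer's origin, half open 65 mm. Axes as the photometer's.
Things that resemble listed ones, but are neither listed nor needed, are in the scene too. Leave any brown look-alike of the standard alone. What is shaped like the block but red is not meant.

How it is judged:
By the outcome, as a careful person would: the job done as asked, in the order asked, and still so for the second after the job is handed in, while the arm keeps its last pose, push and grip.
It also fails if it takes over 61 s, if anything falls off the work surface, if the arm or the gripper's body presses on something with over 40 N, if the wrist force passes 120 N, or if a joint passes its speed limit or range.

### The arm

A 7-joint arm with a two-finger parallel gripper is mounted at the origin on the work surface. World frame = base frame: x ahead of the robot, y to its left, z up, the work surface at z = 0. Lengths are in mm, angles in rad, forces in N, time in s.
With the tool pointing down it reaches from about 425 to 1025 mm from the base axis. Payload 9.4 kg.
Tool frame: the origin (TCP) lies at the very end of the fingers, on their centre line; the grasp point (between the pads) lies 19 mm behind it; z points along the fingers, y is the direction in which the jaws open and shut (so a half turn about z gives the same grasp; the last joint's range is limited). The gripper opens to 85 mm and grips with 20 to 120 N. Pads are 22 mm wide; open, the fingers measure 114 mm over their backs; the gripper's body (76 mm by 85 mm) begins 54 mm behind the grasp point. The pads swing forward as they close: fully open they stand 13 mm farther back than shut.
Start: joints at [1.148, 0.599, -0.003, 1.599, 0.002, 0.943, -0.08], TCP at [245.729, -682.086, 231.275] pointing down, gripper open.
Joint ranges: [-2.57, 2.57], [-0.35, 1.97], [-1.29, 1.29], [0.11, 2.56], [-1.05, 4.19], [0.11, 1.86], [-2.63, 2.63]. Speed limits (rad/s): [2.22, 2.22, 3.01, 3.01, 3.14, 3.14, 3.14].

### API

Orientations are given as a rotation vector (axis times angle).
In Python, from bench import env, cams gives the robot as it stands.
- The arm moves only by the tool play_rows, never from a script. Its argument "motion" is text: rows parted by semicolons, each of 7 numbers parted by spaces: the shift along the tool's x, y, z scaled (see below), then the turn, a rotation vector about the tool's x, y, z scaled (see below), then the gripper command: -1 is shut, 1 is fully open, values between are in proportion. In form: tx ty tz ax ay az claw; .... A call has 1 to 20 rows; each row shifts and turns the pose as measured when the row begins, along the tool's axes as they then stand; what a row does not reach is not made up. The controller multiplies each number of a shift by 0.75 m and each number of a turn by 0.12 rad. A row lasts 1/8 s, in which the tool goes at most 62.5 mm and 10.7 degrees, less where a joint would pass 70% of its speed; a pose out of reach is approached as far as the arm can. A call with a number of a shift or a turn outside -1 to 1 is refused whole. A call with a gripper value outside its range is refused whole. The fingers move at their own pace and stop on an object; "newtons" is the grip in N (left out, the last holds). Time passes only in rows, so rows that do not move let the fingers close. It gives the time, the measured TCP pose, the force and the opening at its end, in the units of the state.
- env.get_obs(): the state, without advancing time (a new reading comes with each control period).
- cams.get_image(name): name is "scene" or "top" or "wrist"; returns (picture, depth): 400x640x3 uint8, red, green, blue; 400x640 float32, mm along the optical axis (not along the pixel's ray), 0 where there is no reading.
- cams.get_calibration(name): a dict with "camera_matrix" (3x3 intrinsics, pixels), "k1" (the pictures are not rectified: a ray, as slopes to the right and down, at radius r is drawn at 1 + k1 r^2 times it, then the intrinsics apply), "rvec" (rotation vector, rad) and "tvec" (3), from world to camera coordinates, as OpenCV has them. Camera axes: x right, y down, z forward; pixel columns grow to the right and rows downward; lengths in mm; the calibration is good to about 2 mm. A picture is of the moment at which its call begins: read the wrist's pose just before it. get_calibration takes no time and is no camera call; for the wrist camera it gives the pose at the moment of the call.
- env.finish_job(): hands the job in, once; it reports no verdict.
The state is a dict: "clock": time; "q": joint angles; "qd": joint speeds; "joint_torque": joint torques, N m; "tool_pos": TCP position; "orientation": TCP orientation; "ft_force": force on the tool from outside, world axes, zero at the start; "moment": the same for the moment, N m; "grip_width": finger opening in mm.
Only numpy, scipy, OpenCV 4.12 (cv2) and the standard library are available. Lean on these libraries where they do the work, as an engineer would, in place of code of your own. Each camera call takes 0.05 s, during which the arm holds its last target. There are 200 camera calls.

## Working session

There is one attempt and no reset: what is moved stays moved. The work goes in short steps, Python scripts to look and compute and a tool call to move; the robot and the scene stay as the last step left them, time stands still between calls to the robot, and variables do not carry over. Pictures are saved under pics/ and viewed, about 8 in all and at most 12, crops included, and the job is handed in when it is done.

Besides the shell and the picture viewer there is one more tool, called by a JSON object that holds its "op" and its "data". play_rows: Moves the arm, as the interface text tells. Its arguments: {"type":"object","properties":{"motion":{"type":"string"},"newtons":{"type":"number"}},"required":["motion"]}

```bash
mkdir -p pics; ls
cat > h.py <<'E'
import numpy as np, cv2
from bench import env, cams
from scipy.spatial.transform import Rotation as R
def cal(n):
    c=cams.get_calibration(n); return np.array(c["camera_matrix"],float),float(c["k1"]),R.from_rotvec(np.ravel(c["rvec"])).as_matrix(),np.ravel(c["tvec"])
def slopes(K,k1,uv):
    uv=np.atleast_2d(np.asarray(uv,float)); return cv2.undistortPoints(uv[:,None],K,np.array([k1,0,0,0,0.]))[:,0]
def onplane(c,uv,z):
    K,k1,Rm,t=c; s=slopes(K,k1,uv); d=np.c_[s,np.ones(len(s))]@Rm; o=-Rm.T@t
    return o+d*((z-o[2])/d[:,2])[:,None]
def cloud(c,dep):
    K,k1,Rm,t=c; h,w=dep.shape; v,u=np.mgrid[:h,:w]
    s=slopes(K,k1,np.c_[u.ravel(),v.ravel()]); P=np.c_[s,np.ones(len(s))]*dep.ravel()[:,None]
    return ((P-t)@Rm).reshape(h,w,3)
def snap(n,name=None):
    c=cal(n); im,d=cams.get_image(n)
    if name: cv2.imwrite(f"pics/{name}.png",im[:,:,::-1]); np.savez(f"pics/{name}.npz",im=im,d=d,K=c[0],k1=c[1],R=c[2],t=c[3])
    return im,d,c
E
python3 - <<'E'
from h import *
o=env.get_obs(); print(o)
for n in("top","scene","wrist"):
    im,d,c=snap(n,n+"0"); print(n,-c[2].T@c[3],(d>0).mean())
E
```

```text
pics
{'clock': 0.0, 'q': array([ 1.14828794,  0.60013102, -0.002549  ,  1.60013305,  0.0018015 ,
        0.94285195, -0.07979236]), 'qd': array([ 0.00057363, -0.00084251,  0.00072477,  0.00141388, -0.00064832,
        0.00149965, -0.00074147]), 'joint_torque': array([-2.34984882e-04, -7.76439643e+01,  1.56433851e+00, -2.58005619e+01,
        1.22456785e-02,  8.95215897e-03,  2.50398699e-06]), 'tool_pos': array([ 245.57686938, -681.65387335,  230.41146138]), 'orientation': array([-3.09328306e+00, -5.40350401e-01,  6.22537414e-04]), 'ft_force': array([ 0.12869282, -0.21910888,  0.26351912]), 'moment': array([0.02065754, 0.00591452, 0.00939368]), 'grip_width': 85.72086872198885}
top [ 460.97244919  -25.60395433 1106.95514447] 0.996109375
scene [1003.52475856 -230.06730089  925.12643816] 0.99583984375
wrist [ 316.14454114 -655.6162953   372.44275485] 0.99598828125
```

View pics/top0.png

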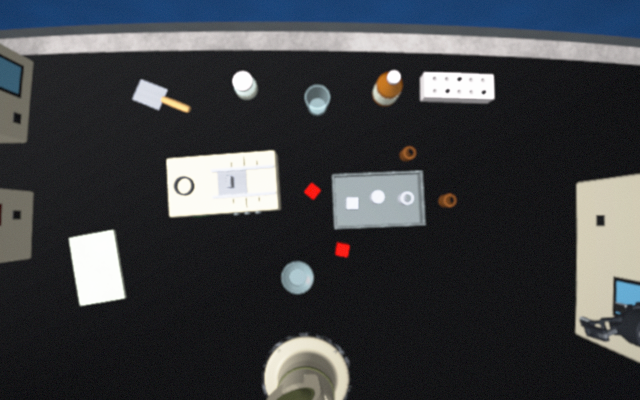

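View pics/scene0.png

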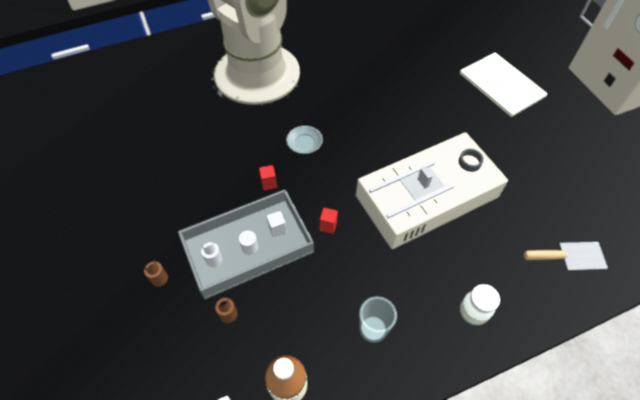

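The top view shows the photometer at (222,184), with its collar at (184,186) and tab at (232,182), and the bin at (378,200). Candidates for the standard in the top view:
- (406,198): aluminium, in the bin, with a smaller disc on top of a larger one
- (377,197): slug
- (352,203): block
- (408,153) and (447,200): brown look-alikes
- (312,191) and (342,250): red cubes

By the description I choose (406,198), which is (211,253) in the scene view. Next I'll crop and measure it.

Run:
```python
from h import *
for n in("top0","scene0"):
    f=np.load(f"pics/{n}.npz"); c=(f["K"],float(f["k1"]),f["R"],f["t"]); P=cloud(c,f["d"]); im=f["im"]
    print(n)
    def cen(name,box,m):
        x0,y0,x1,y1=box; mm=np.zeros(m.shape,bool); mm[y0:y1,x0:x1]=1; mm&=m
        Q=P[mm]; print(name,len(Q),"med",np.median(Q,0).round(1),"mid",((Q.min(0)+Q.max(0))/2).round(1),"sz",np.ptp(Q,axis=0).round(0))
        return Q
    Z=P[...,2]
    B={"top0":dict(std=(393,185,420,212),slug=(366,185,392,210),blk=(342,190,365,215),col=(170,172,200,200),tab=(222,170,245,195),ph=(155,140,290,225),bin=(325,165,435,235)),
       "scene0":dict(std=(198,235,226,270),slug=(236,225,262,258),blk=(264,208,290,236),col=(452,142,490,175),tab=(410,165,436,190),ph=(350,130,510,245),bin=(175,190,318,295))}[n]
    cen("std",B["std"],Z>74); 
    for k in("slug","blk"): cen(k,B[k],(Z>40)&(Z<60))
    cen("col",B["col"],(Z>86)&(Z<100)); cen("tab",B["tab"],Z>111)
    Q=cen("ph",B["ph"],(Z>64)&(Z<76)); print(cv2.minAreaRect(Q[:,:2].astype(np.float32)))
    Q=cen("bin",B["bin"],(Z>38)&(Z<48)); print(cv2.minAreaRect(Q[:,:2].astype(np.float32)))
f=np.load("pics/top0.npz")["im"];g=np.load("pics/scene0.npz")["im"]
a=cv2.resize(f[140:240,325:460],(400,296),interpolation=2);b=cv2.resize(g[185:300,170:320],(400,306),interpolation=2)[:296]
cv2.imwrite("pics/crop1.png",np.hstack([a,b])[:,:,::-1])
```

```text
top0
std 13 med [ 511.3 -259.5   84.1] mid [ 494.1 -144.8  590.7] sz [  66.  238. 1033.]
slug 137 med [ 519.9 -188.1   51.6] mid [ 519.9 -189.1   49.9] sz [33. 35. 14.]
blk 138 med [ 502.  -118.3   55.5] mid [ 503.2 -119.    51.3] sz [30. 33. 17.]
col 154 med [540.4 335.6  92.2] mid [539.3 336.6  91.6] sz [51. 53. 11.]
tab 58 med [550.8 207.6 117.5] mid [513.8  94.1 609.4] sz [106. 239. 995.]
ph 5428 med [548.1 245.4  70.8] mid [548.2 237.3  70. ] sz [182. 311.  12.]
((549.2138061523438, 237.65682983398438), (161.9806671142578, 299.68450927734375), 5.116383075714111)
bin 531 med [ 513.8 -197.6   44.9] mid [ 513.6 -191.7   43.1] sz [162. 256.  10.]
((513.938232421875, -192.57891845703125), (150.75196838378906, 250.3709716796875), 3.329941749572754)
scene0
std 42 med [ 525.5 -265.3   80.9] mid [ 759.6 -255.   499.7] sz [488.  50. 851.]
slug 244 med [ 521.9 -186.9   52.2] mid [ 519.3 -187.    48.6] sz [38. 35. 17.]
blk 252 med [ 504.3 -117.1   56.1] mid [ 500.3 -116.6   50.1] sz [35. 32. 19.]
col 250 med [539.7 336.3  93.2] mid [538.1 339.2  92.4] sz [54. 57. 13.]
tab 94 med [551.2 207.  118.5] mid [768.6  -7.  518.1] sz [470. 446. 814.]
ph 6269 med [560.6 238.8  72.2] mid [547.4 239.9  70. ] sz [184. 312.  12.]
((546.6122436523438, 239.76956176757812), (162.46380615234375, 301.8358459472656), 5.217963218688965)
bin 1196 med [ 526.5 -193.6   44.7] mid [ 511.  -189.3   43. ] sz [164. 257.  10.]
((510.941650390625, -190.33847045898438), (154.0663299560547, 252.3050537109375), 2.9764797687530518)
```

View pics/crop1.png

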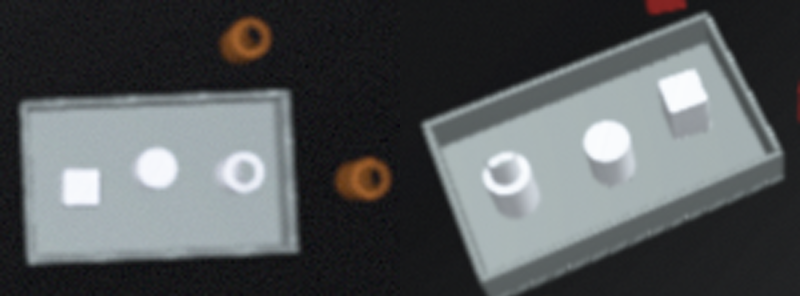

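The crop shows a standard with a narrower post at (240,172) left half and (508,175) right half, next to the plain slug and the block. That confirms the choice at about (517,-263). The photometer origin is at about (548,239) with yaw 5.1°, so the well is near (539,338) and the tab near (551,209). I'll move above the standard and turn the jaws to open along world x.

{"op": "play_rows", "data": {"motion": "0.059 -0.045 0 0 0 0 1;0.059 -0.045 0 0 0 0 1;0.059 -0.045 0 0 0 0 1;0.059 -0.045 0 0 0 0 1;0.059 -0.045 0 0 0 0 1;0.059 -0.045 0 0 0 0 1;0.059 -0.045 0 0 0 0 1;0.059 -0.045 0 0 0 0 1;0.059 -0.045 0 0 0 0 1;0 0 0 0 0 -0.93 1;0 0 0 0 0 -0.93 1;0 0 0 0 0 -0.93 1;0 0 0 0 0 -0.93 1;0 0 0 0 0 -0.93 1;0 0 0 0 0 -0.93 1;0 0 0 0 0 -0.93 1;0 0 0 0 0 -0.93 1;0 0 0 0 0 -0.93 1;0 0 0 0 0 -0.93 1;0 0 0 0 0 -0.93 1", "newtons": 50}}

```text
clock: 2.65
tool_pos: [524.8, -245.3, 226.1]
orientation: [-2.166, -2.266, 0.002]
ft_force: [0.1, 0.2, -0.5]
grip_width: 85.5
```

```bash
cat >> h.py <<'E'
def go(p,yaw,o=None):
    """print tool-frame shift (units) and turn (units) to TCP p, tool y at world yaw (deg), pointing down"""
    o=o or env.get_obs(); Rm=R.from_rotvec(o["orientation"])
    y=np.array([np.cos(np.radians(yaw)),np.sin(np.radians(yaw)),0]); z=np.array([0,0,-1.]); x=np.cross(y,z)
    dr=(Rm.inv()*R.from_matrix(np.c_[x,y,z])).as_rotvec()
    d=Rm.inv().apply(np.array(p,float)-o["tool_pos"])
    print("t",o["clock"],"pos",o["tool_pos"].round(1),"yaw_y",np.degrees(np.arctan2(*Rm.as_matrix()[[1,0],1])).round(2),"w",round(o["grip_width"],1),"F",o["ft_force"].round(1))
    print("shift units",(d/750).round(4),"turn units",(dr/.12).round(3))
E
python3 - <<'E'
from h import *
go((517,-263,230),0); print(env.get_obs()["q"].round(2))
im,d,c=snap("wrist","w1"); P=cloud(c,d); Z=P[...,2]
m=(Z>74)&(Z<88); n,l,s,ce=cv2.connectedComponentsWithStats(m.astype(np.uint8))
for i in range(1,n):
    if s[i,4]>100: Q=P[l==i]; print(s[i],((Q.min(0)+Q.max(0))/2).round(1),np.ptp(Q,axis=0).round(0),cv2.minEnclosingCircle(Q[:,:2].astype(np.float32)))
E
```

```text
t 2.65 pos [ 524.8 -245.3  226.1] yaw_y 2.6 w 85.5 F [ 0.1  0.2 -0.5]
shift units [-0.0231 -0.0115 -0.0053] turn units [-0.047 -0.034  0.377]
[ 0.61  0.46 -0.38  1.92  0.23  0.81  0.15]
```

View pics/w1.png

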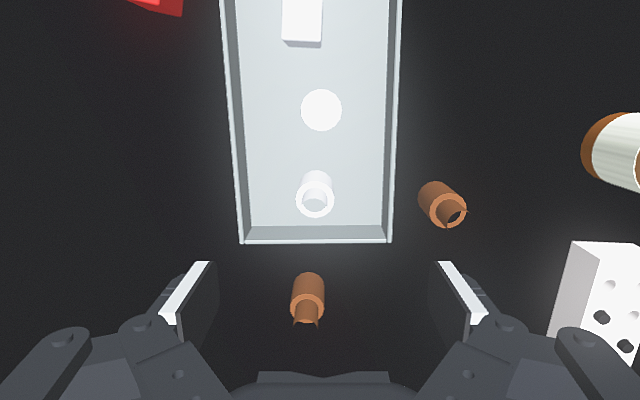

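The wrist view shows a ring at (315,197), the slug at (321,110), the block at (303,20), and brown look-alikes at (442,203) and (308,300). No component came out at 80 mm, so I'll check the heights.

Run:
```python
from h import *
f=np.load("pics/w1.npz"); c=(f["K"],float(f["k1"]),f["R"],f["t"]); P=cloud(c,f["d"])
print("cam",(-c[2].T@c[3]).round(1), "axis",c[2][2].round(2))
for v in range(165,226,4): print(v,[tuple(P[v,u].round(0).astype(int)) for u in (298,315,330)])
print(P[110,321],P[20,300],"brown",P[300:330:5,308].round(0).tolist())
a=cv2.resize(f["im"][150:335,240:480],(780,600),interpolation=2); cv2.imwrite("pics/crop2.png",a[:,:,::-1])
```

```text
cam [ 522.  -170.   368.3] axis [ 0.01 -0.29 -0.96]
165 [(np.int64(498), np.int64(-246), np.int64(3)), (np.int64(516), np.int64(-245), np.int64(5)), (np.int64(531), np.int64(-244), np.int64(6))]
169 [(np.int64(498), np.int64(-250), np.int64(6)), (np.int64(516), np.int64(-250), np.int64(4)), (np.int64(531), np.int64(-249), np.int64(6))]
173 [(np.int64(498), np.int64(-255), np.int64(4)), (np.int64(516), np.int64(-250), np.int64(19)), (np.int64(532), np.int64(-253), np.int64(4))]
177 [(np.int64(499), np.int64(-259), np.int64(5)), (np.int64(517), np.int64(-251), np.int64(35)), (np.int64(532), np.int64(-257), np.int64(4))]
181 [(np.int64(499), np.int64(-263), np.int64(5)), (np.int64(522), np.int64(-170), np.int64(368)), (np.int64(532), np.int64(-258), np.int64(19))]
185 [(np.int64(499), np.int64(-267), np.int64(4)), (np.int64(517), np.int64(-254), np.int64(50)), (np.int64(531), np.int64(-258), np.int64(36))]
189 [(np.int64(502), np.int64(-259), np.int64(49)), (np.int64(517), np.int64(-256), np.int64(58)), (np.int64(531), np.int64(-258), np.int64(49))]
193 [(np.int64(502), np.int64(-263), 
[... 794 characters left out ...]
4(534), np.int64(-297), np.int64(3))]
217 [(np.int64(500), np.int64(-303), np.int64(5)), (np.int64(518), np.int64(-286), np.int64(50)), (np.int64(534), np.int64(-301), np.int64(4))]
221 [(np.int64(500), np.int64(-308), np.int64(4)), (np.int64(518), np.int64(-307), np.int64(4)), (np.int64(534), np.int64(-306), np.int64(5))]
225 [(np.int64(500), np.int64(-313), np.int64(3)), (np.int64(518), np.int64(-311), np.int64(5)), (np.int64(534), np.int64(-310), np.int64(6))]
[ 519.80632957 -187.4427813    49.97317986] [ 500.15677341 -118.24911958   55.5014243 ] brown [[515.0, -377.0, 48.0], [515.0, -376.0, 58.0], [515.0, -377.0, 65.0], [516.0, -378.0, 72.0], [515.0, -402.0, 45.0], [515.0, -442.0, -1.0]]
```

View pics/crop2.png

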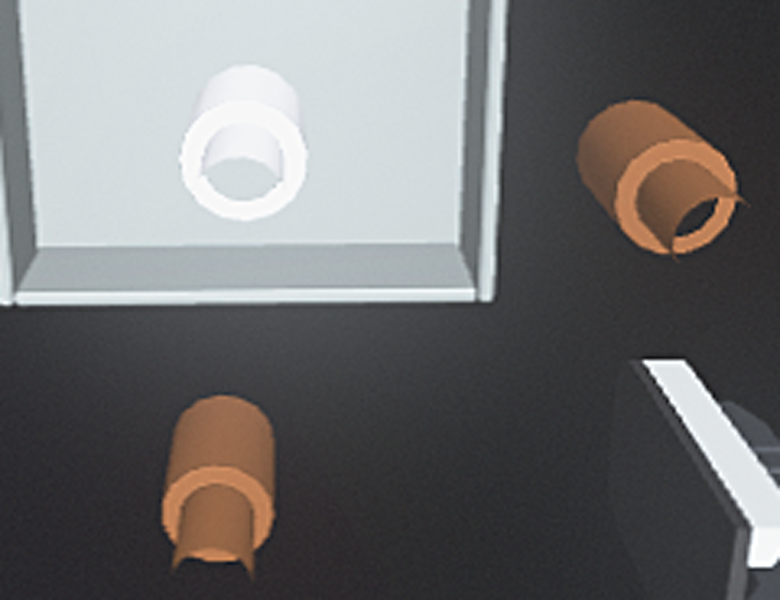

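The post's side surface does reach z 83; only its top face is not drawn. The ring is the foot's top at z 51. I'll fit the ring's outer edge for the centre.

Run:
```python
from h import *
f=np.load("pics/w1.npz"); c=(f["K"],float(f["k1"]),f["R"],f["t"]); P=cloud(c,f["d"])
m=np.zeros(P.shape[:2],bool); m[180:225,290:342]=1; m&=(P[...,2]>46)&(P[...,2]<55)
v,u=np.nonzero(m); Q=onplane(c,np.c_[u,v],51)[:,:2].astype(np.float32); print(cv2.minEnclosingCircle(Q))
go((517.5,-268.5,110),0)
```

```text
((516.659912109375, -267.20526123046875), 18.14874839782715)
t 2.7 pos [ 524.8 -245.4  226. ] yaw_y 2.89 w 85.3 F [ 0.2 -1.3 -0.7]
shift units [-0.0309 -0.0103  0.1546] turn units [-0.048 -0.033  0.42 ]
```

{"op": "play_rows", "data": {"motion": "0 0 0 -0.05 -0.03 0.42 1;-0.028 -0.0105 0 0 0 0 1;0 0 0.05 0 0 0 0.3;0 0 0.05 0 0 0 0.3;0 0 0.05 0 0 0 0.3;0 0 0 0 0 0 0.3"}}

```text
clock: 3.45
tool_pos: [514.9, -273.8, 111.5]
orientation: [2.241, 2.195, -0.003]
ft_force: [0.4, -0.4, -0.4]
grip_width: 55.8
```

Run:
```python
from h import *
go((517,-267.5,55),0)
```

```text
t 3.45 pos [ 514.9 -273.8  111.5] yaw_y -1.18 w 55.8 F [ 0.4 -0.4 -0.4]
shift units [0.0088 0.0025 0.0753] turn units [ 0.014  0.035 -0.172]
```

{"op": "play_rows", "data": {"motion": "0.0088 0.0025 0 0 0 -0.17 0.3;0 0 0.035 0 0 0 0.3;0 0 0 0 0 0 0.3"}}

```text
clock: 3.82
tool_pos: [519.0, -268.6, 89.2]
orientation: [2.215, 2.214, -0.001]
ft_force: [-0.7, -0.3, 1.4]
grip_width: 55.4
```

Run:
```python
from h import *
go((517,-267.5,55),0)
```

```text
t 3.825 pos [ 519.  -268.6   89.2] yaw_y -0.03 w 55.4 F [-0.7 -0.3  1.4]
shift units [ 0.0018 -0.0029  0.0456] turn units [ 0.054  0.059 -0.005]
```

{"op": "play_rows", "data": {"motion": "0.0018 -0.003 0.02 0.05 0.05 0 0.3;0 0 0.017 0 0 0 0.3;0 0 0.006 0 0 0 0.3;0 0 0 0 0 0 0.3"}}

```text
clock: 4.32
tool_pos: [518.4, -267.9, 58.1]
orientation: [2.219, 2.218, 0.002]
ft_force: [-0.0, -0.1, 0.5]
grip_width: 55.5
```

Run:
```python
from h import *
go((517,-267.5,55),0)
```

```text
t 4.325 pos [ 518.4 -267.9   58.1] yaw_y -0.02 w 55.5 F [-0.  -0.1  0.5]
shift units [ 0.0005 -0.0019  0.0041] turn units [ 0.033  0.021 -0.003]
```

{"op": "play_rows", "data": {"motion": "0 -0.002 0.003 0.03 0.02 0 0.3;0 0 0 0 0 0 -1;0 0 0 0 0 0 -1;0 0 0 0 0 0 -1;0 0 0 0 0 0 -1;0 0 0 0 0 0 -1;0 0 0 0 0 0 -1", "newtons": 60}}

```text
clock: 5.2
tool_pos: [517.1, -268.1, 56.3]
orientation: [2.221, 2.22, 0.001]
ft_force: [-0.8, 0.3, -0.7]
grip_width: 22.3
```

Run:
```python
from h import *
go((517,-267.5,230),0); print(env.get_obs()["moment"])
```

```text
t 5.2 pos [ 517.1 -268.1   56.3] yaw_y -0.03 w 22.3 F [-0.8  0.3 -0.7]
shift units [ 7.000e-04  1.000e-04 -2.316e-01] turn units [ 0.008  0.003 -0.005]
[-0.00494008  0.04346455 -0.01268594]
```

{"op": "play_rows", "data": {"motion": "0 0 -0.02 0 0 0 -1;0 0 -0.045 0 0 0 -1;0 0 -0.055 0 0 0 -1;0 0 -0.055 0 0 0 -1;0 0 -0.035 0 0 0 -1;0 0 0 0 0 0 -1"}}

```text
clock: 5.95
tool_pos: [516.2, -267.4, 222.8]
orientation: [2.221, 2.221, 0.0]
ft_force: [0.5, 0.6, -2.7]
grip_width: 22.2
```

Run:
```python
from h import *
go((539.1,338.3,215),5.1)
im,d,c=snap("wrist","w2"); im2,_,_=snap("scene","s2")
cv2.imwrite("pics/v2.png",np.hstack([cv2.resize(im,(400,250)),im2[130:380,60:460]])[:,:,::-1])
```

```text
t 5.95 pos [ 516.2 -267.4  222.8] yaw_y 0.01 w 22.2 F [ 0.5  0.6 -2.7]
shift units [0.8076 0.0307 0.01  ] turn units [ 0.007  0.004 -0.74 ]
```

View pics/v2.png

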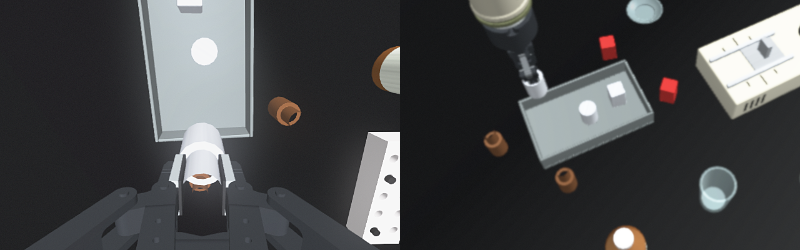

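The standard is held upright at (203,150) in the wrist half, and the slug and block are still in the bin. Next I'll move it over the well.

{"op": "play_rows", "data": {"motion": "0.03 0.0026 0 0 0 0 -1;0.065 0.0026 0 0 0 0 -1;0.065 0.0026 0 0 0 0 -1;0.065 0.0026 0 0 0 0 -1;0.065 0.0026 0 0 0 0 -1;0.065 0.0026 0 0 0 0 -1;0.065 0.0026 0 0 0 0 -1;0.065 0.0026 0 0 0 0 -1;0.065 0.0026 0 0 0 0 -1;0.065 0.0026 0 0 0 0 -1;0.065 0.0026 0 0 0 0 -1;0.065 0.0026 0 0 0 0 -1;0.03 0 0 0 0 0 -1;0 0 0 0 0 0 -1"}}

```text
clock: 7.8
tool_pos: [529.6, 329.1, 200.3]
orientation: [-2.207, -2.204, 0.043]
ft_force: [-0.5, -0.8, -1.6]
grip_width: 22.4
```

Run:
```python
from h import *
go((539.1,338.3,215),0)
im,d,c=snap("wrist","w3"); P=cloud(c,d); Z=P[...,2]; print("cam",-c[2].T@c[3])
for lo,hi in((87,100),(108,124)):
  n,l,s,ce=cv2.connectedComponentsWithStats(((Z>lo)&(Z<hi)).astype(np.uint8))
  for i in range(1,n):
    if s[i,4]>60: Q=P[l==i]; print(s[i],((Q.min(0)+Q.max(0))/2).round(1),np.median(Q,0).round(1),cv2.minEnclosingCircle(Q[:,:2].astype(np.float32)))
```

```text
t 7.8 pos [529.6 329.1 200.3] yaw_y -0.09 w 22.4 F [-0.5 -0.8 -1.6]
shift units [ 0.0123  0.0119 -0.0201] turn units [-0.29   0.031 -0.013]
cam [534.44538384 405.5524754  341.90220454]
[ 304  145   74   70 1473] [538.5 340.5  90.2] [545.6 348.1  91. ] ((538.1439819335938, 339.27679443359375), 26.843021392822266)
[334 325  20  12 199] [542.5 215.1  93.6] [542.2 214.7  93.7] ((542.4690551757812, 214.88302612304688), 7.742274761199951)
[333 342  30  21 538] [545.3 209.5 112.9] [544.9 212.4 115.8] ((545.3201293945312, 210.3989715576172), 11.63813591003418)
```

View pics/w3.png

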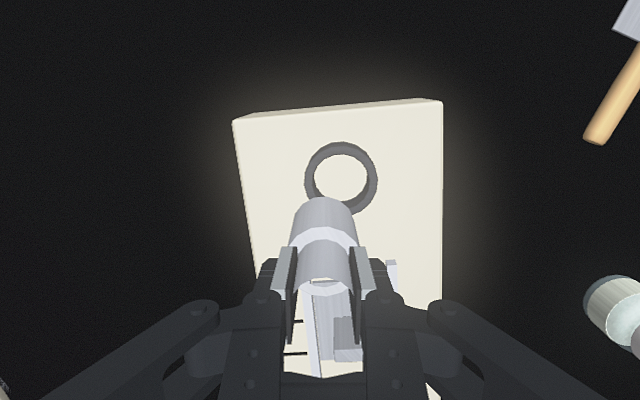

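The collar is at (341,178), with the standard held in front of it at (323,245). The collar fit gives about (538.3,339). I'll remove the 2° tilt and centre, then lower to just above the collar.

{"op": "play_rows", "data": {"motion": "0 0 0 -0.29 0.03 0 -1;0.012 0.012 0 0 0 0 -1;0 0 0 0 0 0 -1;0 0 0.02 0 0 0 -1;0 0 0.02 0 0 0 -1;0 0 0 0 0 0 -1;0 0 0 0 0 0 -1"}}

```text
clock: 8.72
tool_pos: [540.8, 328.7, 165.7]
orientation: [2.231, 2.208, -0.012]
ft_force: [-0.3, -0.1, -1.2]
grip_width: 22.8
```

Run:
```python
from h import *
go((538.5,338.4,150),0)
im,d,c=snap("wrist","w4"); P=cloud(c,d); Z=P[...,2]
m=np.zeros(Z.shape,bool); m[:260]=1
m&=(Z>87)&(Z<97)&(im.max(2)<130)
n,l,s,ce=cv2.connectedComponentsWithStats(m.astype(np.uint8)); i=1+s[1:,4].argmax(); print(s[i])
v,u=np.nonzero(l==i); Q=onplane(c,np.c_[u,v],92)[:,:2]
print(cv2.minEnclosingCircle(Q.astype(np.float32)))
cv2.imwrite("pics/w4c.png",im[:,:,::-1])
```

```text
t 8.725 pos [540.8 328.7 165.7] yaw_y -0.61 w 22.8 F [-0.3 -0.1 -1.2]
shift units [ 0.013  -0.0031  0.0208] turn units [-0.03   0.061 -0.089]
[ 278  152   84   72 1629]
((538.2047119140625, 340.4652099609375), 26.627107620239258)
```

View pics/w4c.png

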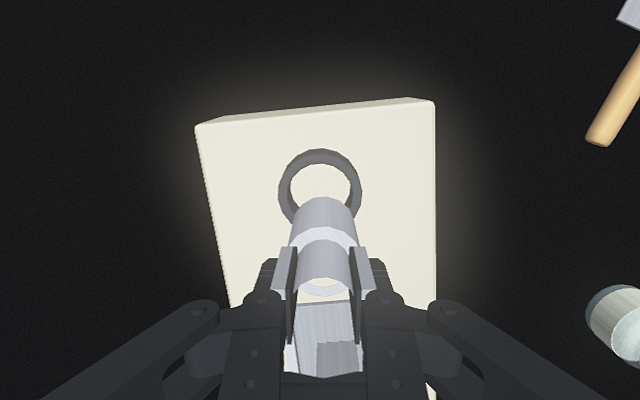

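The collar is at (320,190) and the held foot's lower edge is at (323,205). The centre estimates average about (538.4,339.3). I'll align and re-check just above the rim.

{"op": "play_rows", "data": {"motion": "0 0 0 -0.03 0.06 -0.09 -1;0.014 -0.003 0 0 0 0 -1;0 0 0 0 0 0 -1;0 0 0.012 0 0 0 -1;0 0 0 0 0 0 -1"}}

```text
clock: 9.4
tool_pos: [538.3, 340.7, 157.1]
orientation: [2.22, 2.223, 0.003]
ft_force: [0.3, -0.0, -1.2]
grip_width: 22.2
```

Run:
```python
from h import *
go((538.4,339.3,148),0)
```

```text
t 9.4 pos [538.3 340.7 157.1] yaw_y 0.09 w 22.2 F [ 0.3 -0.  -1.2]
shift units [-0.0019  0.0001  0.0121] turn units [ 0.013 -0.012  0.014]
```

{"op": "play_rows", "data": {"motion": "-0.0019 0 0.01 0.01 -0.01 0 -1;0 0 0.006 0 0 0 -1;0 0 0 0 0 0 -1;0 0 0 0 0 0 -1"}}

```text
clock: 9.9
tool_pos: [538.4, 338.8, 143.8]
orientation: [2.22, 2.223, -0.001]
ft_force: [-0.4, 0.4, -2.1]
grip_width: 22.6
```

Run:
```python
from h import *
go((538.4,339.3,140),0)
im,d,c=snap("scene","s5")
cv2.imwrite("pics/s5c.png",np.hstack([cv2.resize(im[110:210,420:520],(400,400),interpolation=2),cv2.resize(snap("wrist","w5")[0][130:260,255:385],(400,400),interpolation=2)])[:,:,::-1])
```

```text
t 9.9 pos [538.4 338.8 143.8] yaw_y 0.07 w 22.6 F [-0.4  0.4 -2.1]
shift units [ 0.0007 -0.      0.005 ] turn units [-0.003  0.004  0.01 ]
```

View pics/s5c.png

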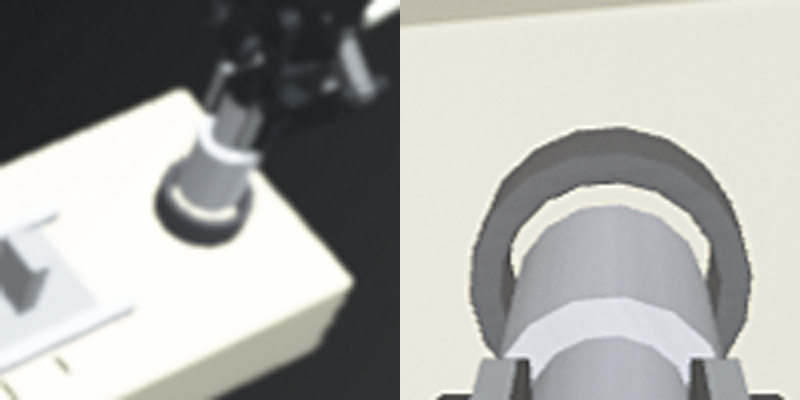

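The foot sits centred over the collar: x centres are at 611 and 612 in the right crop. I'll descend gently.

{"op": "play_rows", "data": {"motion": "0.0005 0 0.005 0 0 0 -1;0 0 0.005 0 0 0 -1;0 0 0 0 0 0 -1"}}

```text
clock: 10.38
tool_pos: [538.5, 339.3, 136.1]
orientation: [2.22, 2.223, 0.0]
ft_force: [0.3, -0.7, -2.4]
grip_width: 22.2
```

Run:
```python
from h import *
go((538.4,339.3,121.5),0)
```

```text
t 10.375 pos [538.5 339.3 136.1] yaw_y 0.07 w 22.2 F [ 0.3 -0.7 -2.4]
shift units [ 0.0001 -0.0002  0.0195] turn units [0.002 0.001 0.01 ]
```

No contact, and the foot is already inside the collar by about 7 mm.

{"op": "play_rows", "data": {"motion": "0 0 0.006 0 0 0 -1;0 0 0.006 0 0 0 -1;0 0 0.004 0 0 0 -1;0 0 0.001 0 0 0 -1;0 0 0 0 0 0 -1"}}

```text
clock: 11.0
tool_pos: [538.5, 339.2, 122.2]
orientation: [2.22, 2.223, -0.0]
ft_force: [0.8, -0.1, -1.8]
grip_width: 22.3
```

Run:
```python
from h import *
go((538.4,339.3,121.5),0)
```

```text
t 11.0 pos [538.5 339.2 122.2] yaw_y 0.07 w 22.3 F [ 0.8 -0.1 -1.8]
shift units [ 0.0001 -0.0001  0.001 ] turn units [-0.     0.002  0.01 ]
```

{"op": "play_rows", "data": {"motion": "0 0 0.0015 0 0 0 -1;0 0 0.001 0 0 0 -1;0 0 0 0 0 0 -1"}}

```text
clock: 11.38
tool_pos: [538.7, 339.5, 121.5]
orientation: [2.22, 2.222, 0.001]
ft_force: [0.9, -0.1, -3.0]
grip_width: 22.7
```

Run:
```python
from h import *
go((538.4,339.3,121.5),0)
```

```text
t 11.375 pos [538.7 339.5 121.5] yaw_y 0.07 w 22.7 F [ 0.9 -0.1 -3. ]
shift units [-0.0002 -0.0004  0.    ] turn units [ 0.008 -0.001  0.01 ]
```

{"op": "play_rows", "data": {"motion": "0 0 0.002 0 0 0 -1;0 0 0.002 0 0 0 -1;0 0 0 0 0 0 -1"}}

```text
clock: 11.75
tool_pos: [539.0, 339.8, 121.6]
orientation: [2.219, 2.221, 0.004]
ft_force: [1.0, 0.0, -1.3]
grip_width: 22.5
```

Run:
```python
from h import *
go((538.4,339.3,121.5),0)
```

```text
t 11.75 pos [539.  339.8 121.6] yaw_y 0.05 w 22.5 F [ 1.   0.  -1.3]
shift units [-0.0007 -0.0008  0.0002] turn units [ 0.027 -0.004  0.007]
```

The descent has stopped at TCP 121.6, against the expected 121.3, so the standard is on the floor. I'll release and rise.

{"op": "play_rows", "data": {"motion": "0 0 0 0 0 0 0.0;0 0 0 0 0 0 0.3;0 0 0 0 0 0 0.3;0 0 0 0 0 0 0.3;0 0 -0.02 0 0 0 0.3;0 0 -0.04 0 0 0 0.3;0 0 -0.05 0 0 0 0.3;0 0 -0.04 0 0 0 0.3;0 0 0 0 0 0 0.3"}}

```text
clock: 12.88
tool_pos: [538.9, 340.5, 240.9]
orientation: [2.219, 2.222, 0.007]
ft_force: [0.6, -0.0, -0.8]
grip_width: 55.8
```

Run:
```python
from h import *
go((550.7,208.8,200),95.1); go((550.7,208.8,200),-84.9); print(env.get_obs()["q"].round(2))
im,d,c=snap("wrist","w6"); P=cloud(c,d); Z=P[...,2]
for lo,hi in ((113,120),(110,125),(125,165),(87,97)):
  n,l,s,ce=cv2.connectedComponentsWithStats(((Z>lo)&(Z<hi)).astype(np.uint8))
  for i in range(1,n):
    if s[i,4]>60: Q=P[l==i]; print(lo,s[i],((Q.min(0)+Q.max(0))/2).round(1),np.median(Q,0).round(1),Q[:,2].max().round(1),cv2.minEnclosingCircle(Q[:,:2].astype(np.float32)))
```

```text
t 12.875 pos [538.9 340.5 240.9] yaw_y 0.08 w 55.8 F [ 0.6 -0.  -0.8]
shift units [-0.1758  0.0153  0.0543] turn units [  0.043   0.016 -13.82 ]
t 12.875 pos [538.9 340.5 240.9] yaw_y 0.08 w 55.8 F [ 0.6 -0.  -0.8]
shift units [-0.1758  0.0153  0.0543] turn units [ 0.016 -0.042 12.36 ]
[-0.38  0.51 -0.4   1.79  0.25  0.89 -0.89]
113 [300 169  46  44 893] [539.2 339.9 116.5] [538.8 343.1 115.2] 120.0 ((539.0576171875, 339.7606201171875), 17.834426879882812)
113 [317 325  35  16 451] [549.5 209.9 115.6] [549.4 210.8 116. ] 118.1 ((549.4112548828125, 210.41510009765625), 15.47866153717041)
110 [300 168  46  45 974] [539.2 340.  117.5] [538.8 344.9 115.2] 125.0 ((539.0150146484375, 339.8408203125), 17.886369705200195)
110 [317 323  35  18 520] [549.5 210.  114.1] [549.4 211.9 115.9] 118.1 ((549.4112548828125, 210.41510009765625), 15.47866153717041)
125 [306 180  34  21 270] [538.8 345.7 137.3] [538.7 350.  138.3] 149.6 ((538.8468017578125, 340.92852783203125), 11.89078426361084)
87 [ 290  152   64   61 1034] [538.5 340.1  90.2] [534.8 349.5  91. ] 93.3 ((538.0863647460938, 339.1787109375), 27.061885833740234)
87 [303 162  38  14  91] [538.3 352.7  92. ] [538.  355.6  92. ] 96.9 ((538.33447265625, 348.945068359375), 15.358726501464844)
87 [317 308  33   9 205] [549.1 215.2  92. ] [549.2 215.5  92.1] 97.0 ((549.0881958007812, 214.70272827148438), 15.007147789001465)
```

View pics/w6.png

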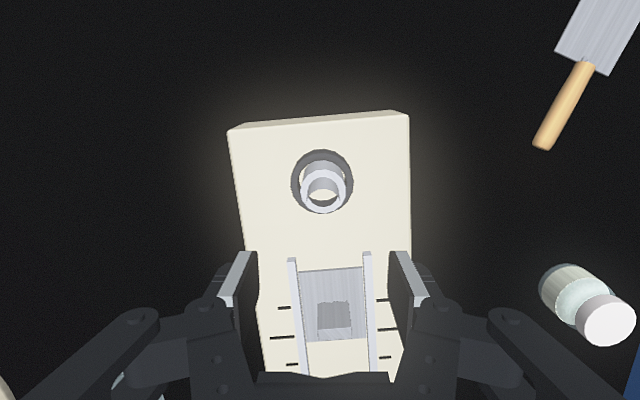

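The standard sits in the collar at (323,182). Its foot top reads 115 mm (116 expected) and its post top about 150 mm, so it is fully down and upright. The tab is at (334,318), about (550,209.5). I'll go above it and turn the jaws along the photometer's y.

{"op": "play_rows", "data": {"motion": "-0.058 0.005 0 0 0 0 0;-0.058 0.005 0 0 0 0 0;-0.058 0.005 0 0 0 0 0;0 0 0 0 0 -0.98 0;0 0 0 0 0 -0.98 0;0 0 0 0 0 -0.98 0;0 0 0 0 0 -0.98 0;0 0 0 0 0 -0.98 0;0 0 0 0 0 -0.98 0;0 0 0 0 0 -0.98 0;0 0 0 0 0 -0.98 0;0 0 0 0 0 -0.98 0;0 0 0 0 0 -0.98 0;0 0 0 0 0 -0.98 0;0 0 0 0 0 -0.98 0;0 0 0 0 0 -0.98 0;0 0 0 0 0 -0.98 0;0 0 0 0 0 0 0"}}

```text
clock: 15.18
tool_pos: [541.1, 199.4, 225.1]
orientation: [0.206, -3.111, 0.011]
ft_force: [0.4, 0.1, -0.4]
grip_width: 42.7
```

Run:
```python
from h import *
go((550,209.5,150),95.1)
```

```text
t 15.175 pos [541.1 199.4 225.1] yaw_y 97.59 w 42.7 F [ 0.4  0.1 -0.4]
shift units [-0.0159  0.0124  0.0998] turn units [-0.05  -0.197  0.362]
```

{"op": "play_rows", "data": {"motion": "0 0 0 -0.05 -0.2 0.36 0;-0.0155 0.013 0 0 0 0 0;0 0 0 0 0 0 0;0 0 0.045 0 0 0 0;0 0 0.045 0 0 0 0;0 0 0 0 0 0 0"}}

```text
clock: 15.92
tool_pos: [552.8, 211.2, 155.2]
orientation: [0.127, -3.138, 0.0]
ft_force: [0.5, 0.1, -0.4]
grip_width: 42.3
```

Run:
```python
from h import *
go((550,209.5,93),95.1)
```

```text
t 15.925 pos [552.8 211.2 155.2] yaw_y 94.63 w 42.3 F [ 0.5  0.1 -0.4]
shift units [ 0.0038 -0.002   0.083 ] turn units [ 0.    -0.011 -0.068]
```

{"op": "play_rows", "data": {"motion": "0.0038 -0.002 0 0 0 -0.07 0;0 0 0.04 0 0 0 0;0 0 0.03 0 0 0 0;0 0 0.012 0 0 0 0;0 0 0 0 0 0 0"}}

```text
clock: 16.55
tool_pos: [552.7, 211.2, 98.7]
orientation: [-0.14, 3.132, 0.004]
ft_force: [0.3, 0.4, 0.4]
grip_width: 42.5
```

Run:
```python
from h import *
go((550,209,90),95.1)
```

```text
t 16.55 pos [552.7 211.2  98.7] yaw_y 95.13 w 42.5 F [0.3 0.4 0.4]
shift units [ 0.0039 -0.0026  0.0115] turn units [0.018 0.052 0.005]
```

{"op": "play_rows", "data": {"motion": "0.0035 -0.003 0.011 0.02 0.05 0 0;0 0 0 0 0 0 0;0 0 0 0 0 0 -1;0 0 0 0 0 0 -1;0 0 0 0 0 0 -1;0 0 0 0 0 0 -1;0 0 0 0 0 0 -1;0 0 0 0 0 0 -1", "newtons": 80}}

```text
clock: 17.55
tool_pos: [551.3, 208.7, 92.4]
orientation: [-0.139, 3.136, -0.0]
ft_force: [-0.5, -0.5, -1.3]
grip_width: 10.5
```

Run:
```python
from h import *
go((550,209,90),95.1)
im,d,c=snap("scene","s7"); P=cloud(c,d)
```

```text
t 17.55 pos [551.3 208.7  92.4] yaw_y 95.09 w 10.5 F [-0.5 -0.5 -1.3]
shift units [0.0016 0.0006 0.0032] turn units [-0.001  0.024 -0.001]
```

The tab is gripped at (551.3,208.7), as predicted for shut, with no force. Half open is TCP (554.4,173.8).

{"op": "play_rows", "data": {"motion": "0 -0.01 0 0 0 0 -1;0 -0.012 0 0 0 0 -1;0 -0.012 0 0 0 0 -1;0 -0.008 0 0 0 0 -1;0 0 0 0 0 0 -1"}}

```text
clock: 18.23
tool_pos: [553.6, 182.3, 92.4]
orientation: [-0.145, 3.134, 0.019]
ft_force: [-0.8, 6.3, -5.1]
grip_width: 10.6
```

Run:
```python
from h import *
go((554.4,173.8,92),95.1)
```

```text
t 18.225 pos [553.6 182.3  92.4] yaw_y 95.3 w 10.6 F [-0.8  6.3 -5.1]
shift units [-0.     -0.0114  0.0004] turn units [0.098 0.036 0.029]
```

{"op": "play_rows", "data": {"motion": "0 -0.009 0 0.1 0.03 0 -1;0 -0.006 0 0 0 0 -1;0 -0.003 0 0.05 0 0 -1;0 -0.003 0 0.05 0 0 -1"}}

```text
clock: 18.73
tool_pos: [554.4, 173.1, 92.4]
orientation: [-0.15, 3.136, 0.002]
ft_force: [-0.9, 8.1, -5.9]
grip_width: 10.8
```

Run:
```python
from h import *
go((554.4,173.8,92),95.1)
snap("top"); snap("top"); go((554.4,173.8,92),95.1)
```

```text
t 18.725 pos [554.4 173.1  92.4] yaw_y 95.47 w 10.8 F [-0.9  8.1 -5.9]
shift units [-0.0001  0.0009  0.0006] turn units [0.011 0.019 0.054]
t 18.825 pos [554.4 173.1  92.4] yaw_y 95.47 w 10.3 F [-1.1  6.7 -5.7]
shift units [-0.0001  0.0009  0.0006] turn units [0.011 0.02  0.053]
```

{"op": "play_rows", "data": {"motion": "0 -0.0017 0 0 0 0 -1;0 -0.0022 0 0 0 0 -1;0 -0.0022 0 0 0 0 -1"}}

```text
clock: 19.2
tool_pos: [554.3, 173.6, 92.4]
orientation: [-0.153, 3.135, 0.018]
ft_force: [-0.1, 8.7, -6.1]
grip_width: 10.6
```

Run:
```python
from h import *
go((554.4,173.8,92),95.1)
a=snap("scene","s8")[0]; b=snap("wrist","w8")[0]; go((554.4,173.8,92),95.1)
cv2.imwrite("pics/v8.png",np.vstack([np.hstack([cv2.resize(a[130:250,350:510],(400,300),interpolation=2),cv2.resize(a[180:300,170:330],(400,300),interpolation=2)]),np.hstack([cv2.resize(b,(480,300)),np.zeros((300,320,3),np.uint8)])])[:,:,::-1])
f=np.load("pics/s8.npz"); c=(f["K"],float(f["k1"]),f["R"],f["t"]); P=cloud(c,f["d"])
f=np.load("pics/w8.npz"); c=(f["K"],float(f["k1"]),f["R"],f["t"]); W=cloud(c,f["d"])
# photometer frame
def ph(P): 
    a=np.radians(5.1); d=P-np.array([548,238.7,0]); return np.stack([d[...,0]*np.cos(a)+d[...,1]*np.sin(a),-d[...,0]*np.sin(a)+d[...,1]*np.cos(a),d[...,2]],-1)
for n,X in(("scene",P),("wrist",W)):
    q=ph(X); m=(abs(q[...,0])<17)&(q[...,2]>78)&(q[...,2]<90)&(q[...,1]<-20)&(q[...,1]>-110); Q=q[m]
    if len(Q): print(n,len(Q),Q.min(0).round(1),Q.max(0).round(1),np.median(Q,0).round(1))
```

```text
t 19.2 pos [554.3 173.6  92.4] yaw_y 95.57 w 10.6 F [-0.1  8.7 -6.1]
shift units [-0.0001  0.0002  0.0006] turn units [0.095 0.028 0.069]
t 19.3 pos [554.4 173.5  92.4] yaw_y 95.56 w 10.3 F [-0.2  7.7 -5.2]
shift units [-0.0001  0.0004  0.0006] turn units [0.094 0.028 0.067]
scene 105 [ -16.8 -103.2   78. ] [ 16.8 -25.8  89.8] [  6. -72.  79.]
wrist 250 [-16.5 -70.7  78. ] [-14.6 -58.7  89.9] [-15.9 -64.6  84.5]
```

View pics/v8.png

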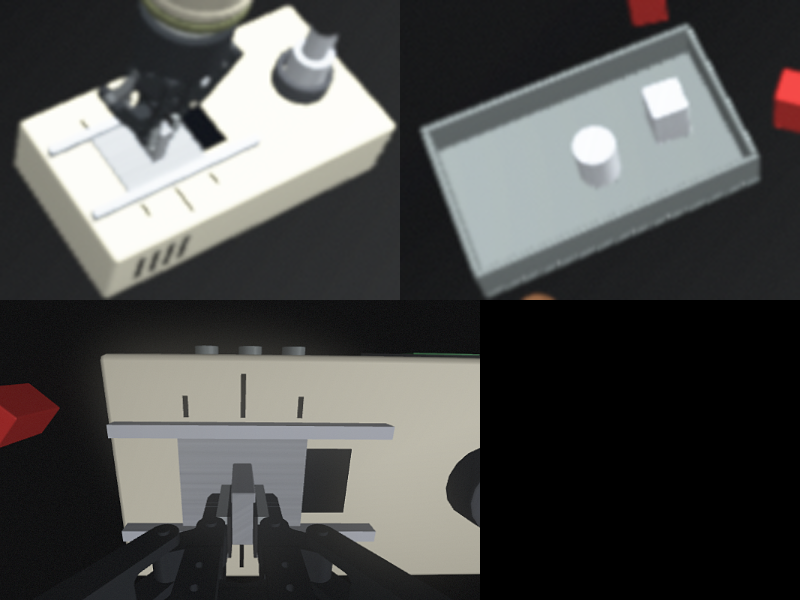

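The tab face measures −70.7 to −58.7 mm along the photometer's y, so its centre is at −64.7 (−65 wanted). In the wrist view it lines up with the long tick at (243,395). The standard is in the well and the slug and block are in the bin. I'm handing in.

Run:
```python
from h import *
go((554.4,173.8,92),95.1); print(env.finish_job())
```

```text
t 19.3 pos [554.4 173.5  92.4] yaw_y 95.56 w 10.3 F [-0.2  7.7 -5.2]
shift units [-0.0001  0.0004  0.0006] turn units [0.094 0.028 0.067]
the job is handed in; nothing more can be done
None
```

The job is handed in at 19.3 s, with the standard released in the well and the gripper holding the shutter half open.

- **Standard:** It is fully down and upright. After release, its foot top read 115 mm (116 expected) and its post top about 150 mm. The slug and block are still in the bin.
- **Shutter:** The gripper position puts the travel at about 35.3 mm, and the wrist depth picture of the tab puts it at about 34.7 mm; 35 mm is wanted. The tab lines up with the long tick, and the spring force reads about 7.7 N (7.8 N expected at half travel). The hold was steady over the last two pictures.
- **Oddities:**
  - When the standard reached the well floor, the force reading did not rise. I took it as seated because the descent stopped at the expected height; the heights after release confirmed it.
  - The gripper's opening reads about 1.5 mm less than the parts it holds.
  - A downward force of about 5 N and a tilt of about 0.6° remained on the tool while it held the shutter.

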